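Take the top beaker off the nested stack

ROBOT

A 6-joint arm with a two-finger parallel gripper is mounted at the origin on a cart in front of the work surface, level with it; the furniture and walls round the work are solid. World frame = base frame: x ahead of the robot, y to its left, z up, the work surface at z = 0. Lengths are in m, angles in rad, forces in N, time in s.
With the tool pointing down it reaches from about 0.25 to 0.775 m from the base axis. Payload 4 kg.
Tool frame: the origin (TCP) lies on the centre line of the jaws, within the pads' length; the fingertips stand 17 mm ahead of it and the grasp point (between the pads) lies 2 mm behind it; z points along the fingers, y is the line along which they close (so a half turn about z gives the same grasp; the last joint's range is limited). The gripper opens to 94 mm and grips with 3 to 60 N. Pads are 16 mm wide; open, the fingers measure 119 mm over their backs; the gripper's body (75 mm by 177 mm) begins 78 mm behind the grasp point.
Start: joints at [1.173, 0.087, 1.371, -0, 1.684, -0.103], TCP at [0.16, 0.526, 0.223] pointing down, gripper open.
Joint ranges: [-3.1, 3.1], [-0.76, 2.03], [0.27, 2.55], [-1.08, 4.22], [0.17, 2.65], [-2.57, 2.57]. Speed limits (rad/s): [2.79, 2.79, 3.14, 3.14, 3.14, 3.14].

INTERFACE

Orientations are given as [roll, pitch, yaw] about the fixed x, y, z axes, in that order (R = Rz(yaw) Ry(pitch) Rx(roll)).
In Python, from bench import robot gives the robot as it stands.
- The arm moves only by the tool servo_tool, never from a script. Its argument "plan" is a list of rows, each a list of 7 numbers: the shift along the tool's x, y, z normalised to -1 to 1, where 1 is 0.1 m, then the turn, a rotation vector about the tool's x, y, z normalised to -1 to 1, where 1 is pi/2 rad, then the finger opening in mm, from 0 to 94. In form: [[x, y, z, ax, ay, az, gripper], ...]. A call has 1 to 12 rows; each row is the pose to reach, as a shift and turn from the pose commanded when the call began, along the tool's axes at that moment; what a row does not reach only later rows make up. A row lasts 1/12 s, in which the tool goes at most 41.7 mm and 7.16 degrees, less where a joint would pass 70% of its speed; a pose out of reach is approached as far as the arm can. A call with a number of a shift or a turn outside -1 to 1 is refused whole. A call with a gripper value outside its range is refused whole. The fingers move at their own pace and stop on an object; the grip force is fixed at half the most. Time passes only in rows, so rows that repeat a pose let the fingers close. It gives the time, the measured TCP pose, the force, the opening and the grip force at its end, in the units of the state.
- robot.get_obs(): the state, without advancing time (a new reading comes with each control period).
- robot.snapshot(name): name is "side" or "top"; returns the picture (384x512x3 uint8, red, green, blue); there is no depth.
- robot.camera_params(name): a dict with "camera_matrix" (3x3 intrinsics, pixels), "rvec" (rotation vector, rad) and "tvec" (3), from world to camera coordinates, as OpenCV has them. Camera axes: x right, y down, z forward; pixel columns grow to the right and rows downward; lengths in m; the calibration is good to about 2 mm. A picture is of the moment at which its call begins. camera_params takes no time and is no camera call.
- robot.close_job(): hands the job in; it is judged then, once.
Trained networks look in the newest picture that a camera, given by its name, has taken for a name from the list of things; names that differ only in an ending like _2 or _b are one class to them, and where a whole thing is asked for, a point or a joint stands for the part that bears it (a point fixed in the world has none). Each returns a list of dicts, best first, with "conf" (0 to 1); they miss things now and then, are a little off and sometimes report something else, mostly with a low value. They report only what shows in the picture. A call takes as long as a camera call.
- robot.find_in(thing, camera): "extent" ([centre column, centre row, width, height] in pixels, round what is visible of it).
The state is a dict: "time": time; "joint_positions": joint angles; "qvel": joint speeds; "joint_torque": joint torques, N m; "tool_pos": TCP position; "ee_rot": TCP orientation; "wrist_force": force on the tool from outside, world axes, zero at the start; "wrist_torque": the same for the moment, N m; "width": finger opening in m; "finger_force": force on a finger pad.
Only numpy, scipy, OpenCV 4.12 (cv2) and the standard library are available. Lean on these libraries where they do the work, as an engineer would, in place of code of your own. Each camera call takes 0.05 s, during which the arm holds its last target. There are 200 camera calls.

TASK

Three plastic beakers are nested in a stack on a heavy steel base, and the top (orange) one sits tight in the one below it. Pull the orange beaker straight up off the stack and set it down gently, upright, in the middle of the round cork coaster, then let go. Leave the base with the other two beakers standing where it is, and leave everything else on the worktop where it stands.

Things in the scene. Friction and masses are not known exactly. Their poses are not given: they have to be found in the camera images.
- beaker_mid (a point): orange plastic beaker on top of the stack, loose, a round tapered cup 100 mm tall, open at the top: outer diameter 46 mm at the foot, 62 mm at the rim, wall 2.5 mm, about 0.12 kg. The point is at its centre, half-way up (50 mm above its foot, 50 mm below its rim); z runs up its axis. Its upper 50 mm stand free above the blue beaker's rim, the lower 50 mm are nested in it
- stack_mouth (a point): centre of the blue (second) beaker's rim, 160 mm above the worktop; z runs up the stack's axis. White and blue beakers, shaped like the orange one, are fixed to a round dark steel base 104 mm across: 2.2 kg together, loose on the worktop. At the start the orange beaker's centre is at this point; its foot clears the rim when its centre is more than 50 mm above it
- coaster_top (a point): the centre of the top face of the round cork coaster, 110 mm in diameter, 8 mm thick, fixed flat on the worktop; set down on it, the orange beaker's centre is 50 mm above this point
- salt_shaker_mid (a point): bystander: clear salt shaker with grey top, 44 mm across, 90 mm tall; point half-way up
- spice_jar_mid (a point): bystander: spice jar with dark lid, 41 mm across, 105 mm tall; point half-way up
- mug_mid (a point): bystander: cream speckled mug, 82 x 117 x 91 mm with its handle; point half-way up
- honey_jar_mid (a point): bystander: glass jar with black lid, 62 mm across, 99 mm tall; point half-way up
- beaker: the same orange beaker; origin at the centre of its foot's underside. Clear inside to 40 mm below the rim. Three sprung black studs in the blue beaker's wall, 8 mm below its rim (4 mm proud outside), pinch it: it comes free with about 4 to 9 N straight up, and the pinch ends once it has risen about 30 mm

How it is judged:
By the outcome, as a careful person would: the job done as asked, in the order asked, and still so for the second after the job is handed in, with the robot touching nothing.
It also fails if it takes over 38 s, if anything falls off the work surface, if the arm or the gripper's body presses on something with over 40 N, if the wrist force passes 120 N, or if a joint passes its speed limit or range.

## Working session

There is one attempt and no reset: what is moved stays moved. The work goes in short steps, Python scripts to look and compute and a tool call to move; the robot and the scene stay as the last step left them, time stands still between calls to the robot, and variables do not carry over. Pictures are saved under pics/ and viewed, at most 10 in all, crops included, and the job is handed in when it is done.

Besides the shell and the picture viewer there is one more tool, called after "Emit:" by a JSON object that holds its "name" and its "arguments", one argument or row to a line. servo_tool: Moves the arm, as the interface text tells. Scaled input: -1 to 1 covers 0.1 m each way for a shift and pi/2 rad each way for a turn. Its arguments: {"type":"object","properties":{"plan":{"type":"array","items":{"type":"array","items":{"type":"number"}}}},"required":["plan"]}

```bash
mkdir -p pics
python3 - <<'E'
from bench import robot
import cv2,numpy as np
ims=[]
for c in("side","top"):
    im=robot.snapshot(c); cv2.imwrite(f"pics/{c}0.png",im[:,:,::-1])
    p=robot.camera_params(c); R=cv2.Rodrigues(np.array(p["rvec"],float))[0]
    print(c,np.round(p["camera_matrix"],1).tolist(),"pos",(-R.T@np.array(p["tvec"]).ravel()).round(3))
    for t in["beaker_mid","stack_mouth","coaster_top","salt_shaker_mid","spice_jar_mid","mug_mid","honey_jar_mid"]:
        print(t,[(np.round(d["extent"],1).tolist(),round(d["conf"],2)) for d in robot.find_in(t,c)[:2]])
print(robot.get_obs())
E
```

```text
side [[405.1, 0.0, 249.9], [0.0, 405.1, 188.6], [0.0, 0.0, 1.0]] pos [ 0.094 -0.484  0.475]
beaker_mid [([222.4, 166.1, 37.1, 35.1], 0.72)]
stack_mouth [([225.5, 221.6, 48.0, 86.5], 0.88)]
coaster_top [([197.4, 214.6, 29.1, 26.9], 0.81)]
salt_shaker_mid [([271.4, 193.8, 17.5, 39.3], 0.96)]
spice_jar_mid [([272.6, 275.9, 26.2, 65.3], 0.68)]
mug_mid [([254.6, 178.1, 34.5, 45.9], 0.59)]
honey_jar_mid [([302.0, 200.7, 29.6, 51.7], 0.62)]
top [[434.2, 0.0, 250.5], [0.0, 434.2, 194.3], [0.0, 0.0, 1.0]] pos [0.46  0.139 1.085]
beaker_mid [([247.0, 234.3, 28.6, 28.5], 0.58)]
stack_mouth [([246.3, 234.5, 42.0, 46.3], 0.76)]
coaster_top [([186.6, 217.9, 41.9, 45.1], 0.64)]
salt_shaker_mid [([221.8, 159.8, 20.2, 14.5], 0.54), ([246.0, 233.8, 30.6, 31.7], 0.48)]
spice_jar_mid []
mug_mid [([171.9, 161.5, 45.2, 49.0], 0.95)]
honey_jar_mid [([251.6, 147.9, 25.6, 30.2], 0.74)]
{'time': 0.8, 'joint_positions': array([ 1.17295895e+00,  8.71836269e-02,  1.37064792e+00,  1.25239761e-05,
        1.68362186e+00, -1.03081746e-01]), 'qvel': array([ 0.00052469,  0.00098717, -0.00084   ,  0.0011342 , -0.00153151,
       -0.00100469]), 'joint_torque': array([-3.28103679e-04, -3.39977467e+01, -3.02584398e+01,  7.18545425e-02,
        2.34026177e-02,  8.93555779e-06]), 'tool_pos': array([0.15978022, 0.52630942, 0.22254129]), 'ee_rot': array([3.14145286e+00, 1.95093860e-06, 2.84683844e+00]), 'wrist_force': array([ 0.83776598, -0.27381481,  0.45952862]), 'wrist_torque': array([-0.02395059,  0.01459048,  0.01819662]), 'finger_force': 0.0, 'width': 0.09418528909964917}
```

View pics/side0.png

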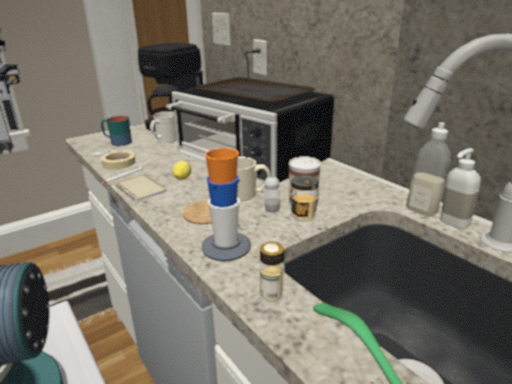

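View pics/top0.png

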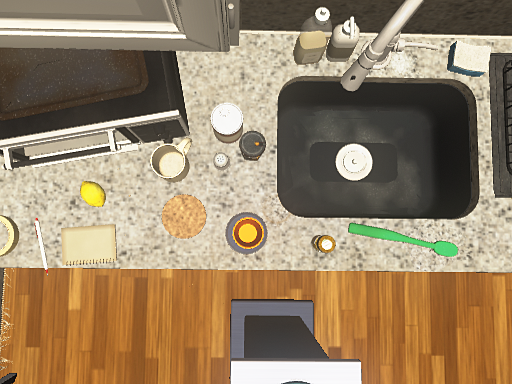

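The side view shows the stack at about (224,200), with the coaster behind it at (197,213) and the mug and jars behind that. The top view has the orange rim at (248,233), coaster (185,216), mug (170,161), salt shaker (221,160) and spice jar (325,243).

```bash
cat > h.py <<'E'
from bench import robot
import cv2,numpy as np
from scipy.spatial.transform import Rotation as Ro
def cam(c):
    p=robot.camera_params(c); return np.array(p["camera_matrix"],float),np.array(p["rvec"],float),np.array(p["tvec"],float)
def onplane(c,uv,z):
    K,r,t=cam(c);R=cv2.Rodrigues(r)[0];o=-R.T@t.ravel()
    d=R.T@np.linalg.inv(K)@np.array([uv[0],uv[1],1.]);return (o+d*(z-o[2])/d[2]).round(4)
def proj(c,P):
    K,r,t=cam(c);return cv2.projectPoints(np.array(P,float),r,t,K,None)[0][:,0]
def ring(x,y,z,rad):
    a=np.linspace(0,2*np.pi,60);return np.c_[x+rad*np.cos(a),y+rad*np.sin(a),0*a+z]
def totool(d): # world shift -> tool units
    return (Ro.from_euler('xyz',robot.get_obs()["ee_rot"]).inv().apply(d)/.1).round(3)
E
python3 - <<'E'
from h import *
T=cv2.imread("pics/top0.png");S=cv2.imread("pics/side0.png")
h=cv2.cvtColor(T,cv2.COLOR_BGR2HSV)
def seg(im,lo,hi,box):
    m=cv2.inRange(cv2.cvtColor(im,cv2.COLOR_BGR2HSV),lo,hi);k=np.zeros_like(m);x0,y0,x1,y1=box;k[y0:y1,x0:x1]=1
    m=m*k;n,l,s,c=cv2.connectedComponentsWithStats(m);i=1+np.argmax(s[1:,4]);return s[i],c[i].round(1),(l==i).astype(np.uint8)
s,c,m=seg(T,(3,120,60),(28,255,255),(220,205,275,262));print("orange top",s,c)
e=cv2.minEnclosingCircle(cv2.findNonZero(m));print(e,onplane("top",e[0],.21))
s,c,m=seg(T,(5,70,60),(22,200,255),(155,185,212,245));print("coaster",s,c)
e=cv2.minEnclosingCircle(cv2.findNonZero(m));print(e,onplane("top",c,.008),onplane("top",(186.6,217.9),.008),onplane("side",(197.4,214.6),.008))
s,c,m=seg(S,(3,150,60),(18,255,255),(195,140,250,190));print("orange side",s,c)
for n,uv,z in[("mug",(168,163),.091),("handle",(187,144),.06),("salt",(221,160),.09),("spice",(325,243),.105),("honey",(252,146),.1),("whitelid",(227,120),.1),("base",(246,233),.01),("oven",(188,135),.2)]:print(n,onplane("top",uv,z))
def best(im,c,x,y):
  o=cv2.resize(im,None,fx=1,fy=1);return o
np.save("/dev/null",0) if 0 else None
E
```

```text
orange top [232 217  32  32 778] [247.7 232.5]
((247.77183532714844, 232.62026977539062), 15.950444221496582) [0.4592 0.1244 0.21  ]
coaster [ 162  194   44   45 1557] [183.5 216.1]
((183.50515747070312, 216.21649169921875), 22.49140739440918) [0.4978 0.2804 0.008 ] [0.4935 0.2726 0.008 ] [0.4721 0.2727 0.008 ]
orange side [206 149  34  34 914] [222.  164.5]
mug [0.6167 0.3082 0.091 ]
handle [0.6681 0.2696 0.06  ]
salt [0.6258 0.1865 0.09  ]
spice [ 0.438  -0.0517  0.105 ]
honey [0.6578 0.1154 0.1   ]
whitelid [0.7177 0.1739 0.1   ]
base [0.4581 0.1254 0.01  ]
oven [0.6585 0.2503 0.2   ]
```

Run:
```python
from h import *
o=[]
for c,b in(("top",(150,180,280,270)),("side",(170,140,270,265))):
    im=cv2.imread(f"pics/{c}0.png");f=4 if c=="side" else 3
    im=cv2.resize(im,None,fx=f,fy=f,interpolation=cv2.INTER_CUBIC)
    for r,col in((ring(.459,.1245,.21,.031),(0,255,0)),(ring(.459,.1245,.16,.031),(0,255,0)),(ring(.459,.1245,0.0,.052),(0,255,255)),(ring(.498,.2804,.008,.055),(255,0,255))):
        cv2.polylines(im,[((proj(c,r)+.5)*f).round().astype(np.int32)],True,col,1)
    x0,y0,x1,y1=b;o.append(im[y0*f:y1*f,x0*f:x1*f])
H=max(i.shape[0] for i in o)
o=[cv2.copyMakeBorder(i,0,H-i.shape[0],0,0,0) for i in o];cv2.imwrite("pics/ov.png",np.hstack(o))
```

```text
(no output)
```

View pics/ov.png

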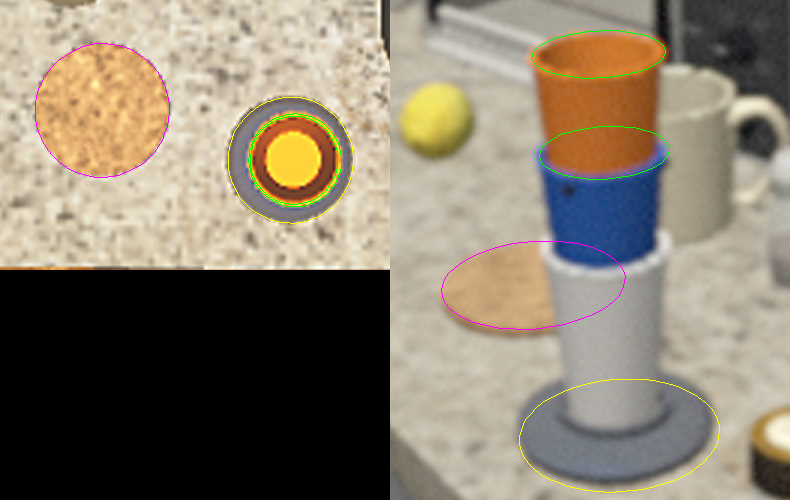

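The overlay fits: the stack is at about (0.458, 0.1245) and the coaster at about (0.498, 0.280). I'm moving the arm towards the stack.

Emit:
{"name": "servo_tool", "arguments": {
  "plan": [
    [-0.2,-0.15,-0.2,0,0,0,94],
    [-0.5,-0.37,-0.4,0,0,0,94],
    [-0.8,-0.6,-0.6,0,0,0,94],
    [-1,-0.74,-0.65,0,0,0,94]
  ]
}}

```text
time: 1.13
tool_pos: [0.2355, 0.4254, 0.2913]
ee_rot: [3.137, 0.003, 2.846]
wrist_force: [0.9, 1.0, 1.0]
width: 0.0938
finger_force: 0.0
```

Emit:
{"name": "servo_tool", "arguments": {
  "plan": [
    [-0.3,-0.22,0,0,0,0,94],
    [-0.6,-0.45,0,0,0,0,94],
    [-1,-0.74,0,0,0,0,94]
  ]
}}

```text
time: 1.38
tool_pos: [0.3039, 0.3317, 0.288]
ee_rot: [3.14, 0.001, 2.848]
wrist_force: [0.9, 0.1, 0.6]
width: 0.0937
finger_force: 0.0
```

Emit:
{"name": "servo_tool", "arguments": {
  "plan": [
    [-0.3,-0.22,0,0,0,0,94],
    [-0.6,-0.45,0,0,0,0,94],
    [-1,-0.74,0,0,0,0,94]
  ]
}}

```text
time: 1.63
tool_pos: [0.3734, 0.2377, 0.2879]
ee_rot: [3.14, 0.001, 2.848]
wrist_force: [0.6, 0.6, -0.0]
width: 0.0941
finger_force: 0.0
```

Emit:
{"name": "servo_tool", "arguments": {
  "plan": [
    [-0.3,-0.22,0,0,0,0,94],
    [-0.6,-0.45,0,0,0,0,94],
    [-0.9,-0.67,0,0,0,0,94],
    [-1,-0.74,0,0,0,0,94],
    [-1,-0.74,0,0,0,0,94],
    [-1,-0.74,0,0,0,0,94]
  ]
}}

```text
time: 2.13
tool_pos: [0.447, 0.1393, 0.2874]
ee_rot: [3.141, -0.001, 2.846]
wrist_force: [0.1, 0.8, -1.0]
width: 0.0942
finger_force: 0.0
```

Run:
```python
from h import *
o=robot.get_obs();print(o["time"],o["tool_pos"],o["ee_rot"],o["wrist_force"]);print(totool(np.array([.458,.1245,.185])-o["tool_pos"]))
a,b=robot.snapshot("side"),robot.snapshot("top")
cv2.imwrite("pics/a.png",np.hstack([cv2.resize(a[100:280,120:320],(400,360)),cv2.resize(b[150:330,150:350],(400,360))])[:,:,::-1])
```

```text
2.1333 [0.44700823 0.13934599 0.28737389] [ 3.14095974e+00 -1.12473766e-03  2.84567814e+00] [ 0.14892377  0.84343465 -0.96178392]
[-0.15  -0.111  1.024]
```

View pics/a.png

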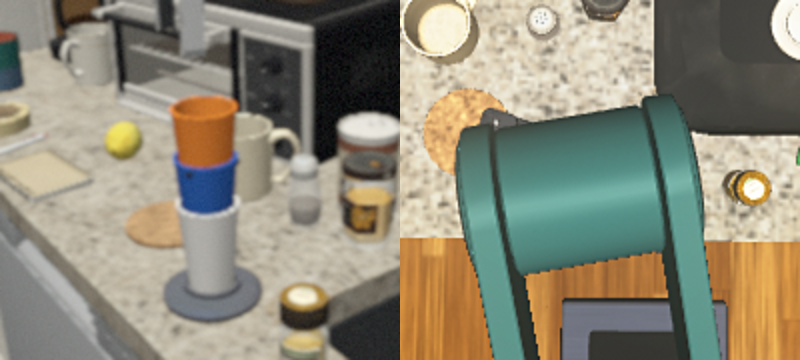

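The gripper is above and slightly behind the orange beaker, at crop (190,25), and nothing has been disturbed. I'll align and then go down.

Emit:
{"name": "servo_tool", "arguments": {
  "plan": [
    [-0.15,-0.11,0,0,0,0,94],
    [-0.15,-0.11,0,0,0,0,94],
    [-0.15,-0.11,0.2,0,0,0,94],
    [-0.15,-0.11,0.4,0,0,0,94],
    [-0.15,-0.11,0.6,0,0,0,94],
    [-0.15,-0.11,0.8,0,0,0,94],
    [-0.15,-0.11,0.9,0,0,0,94],
    [-0.15,-0.11,1,0,0,0,94],
    [-0.15,-0.11,1,0,0,0,94],
    [-0.15,-0.11,1,0,0,0,94]
  ]
}}

```text
time: 3.07
tool_pos: [0.4582, 0.1249, 0.1879]
ee_rot: [3.141, 0.0, 2.848]
wrist_force: [0.6, -0.8, 0.6]
width: 0.0942
finger_force: 0.0
```

Run:
```python
from h import *
o=robot.get_obs();print(o["time"],o["tool_pos"],o["ee_rot"],o["wrist_force"]);print(totool(np.array([.458,.1245,.186])-o["tool_pos"]))
a=robot.snapshot("side")
a=cv2.resize(a[110:260,170:290],None,fx=4,fy=4)
cv2.imwrite("pics/b.png",a[:,:,::-1])
```

```text
3.0667 [0.45821969 0.1248678  0.18785783] [3.14121459e+00 1.72157443e-04 2.84763461e+00] [ 0.61408764 -0.80184822  0.56775214]
[ 0.001 -0.004  0.019]
```

View pics/b.png

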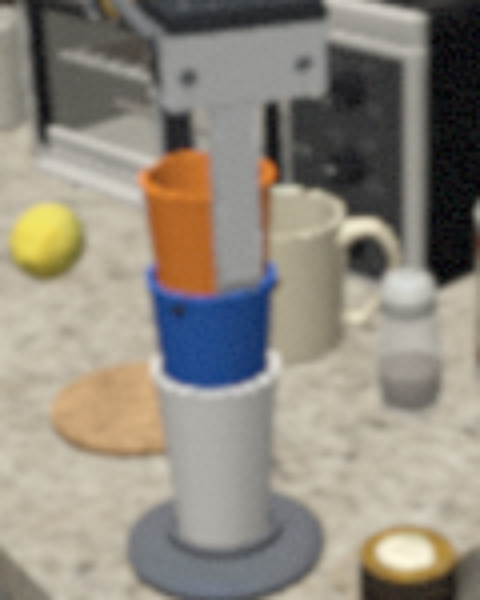

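The near finger stands in front of the orange wall at crop (238,200), with its tip just above the blue rim. Closing.

Emit:
{"name": "servo_tool", "arguments": {
  "plan": [
    [0,0,0,0,0,0,70],
    [0,0,0,0,0,0,66],
    [0,0,0,0,0,0,63],
    [0,0,0,0,0,0,60],
    [0,0,0,0,0,0,55],
    [0,0,0,0,0,0,50],
    [0,0,0,0,0,0,45],
    [0,0,0,0,0,0,45]
  ]
}}

```text
time: 3.78
tool_pos: [0.4586, 0.1245, 0.1877]
ee_rot: [3.141, 0.0, 2.847]
wrist_force: [1.0, 0.2, 1.2]
width: 0.06
finger_force: 31.0
```

The grip is centred at 31 N with almost no side force. Slow straight pull next.

Emit:
{"name": "servo_tool", "arguments": {
  "plan": [
    [0,0,-0.03,0,0,0,45],
    [0,0,-0.06,0,0,0,45],
    [0,0,-0.09,0,0,0,45],
    [0,0,-0.12,0,0,0,45],
    [0,0,-0.15,0,0,0,45],
    [0,0,-0.18,0,0,0,45],
    [0,0,-0.21,0,0,0,45],
    [0,0,-0.24,0,0,0,45],
    [0,0,-0.27,0,0,0,45],
    [0,0,-0.3,0,0,0,45],
    [0,0,-0.34,0,0,0,45],
    [0,0,-0.38,0,0,0,45]
  ]
}}

```text
time: 4.78
tool_pos: [0.4583, 0.1238, 0.2261]
ee_rot: [-3.14, 0.0, 2.846]
wrist_force: [-0.0, 0.7, -2.3]
width: 0.06
finger_force: 31.1
```

Emit:
{"name": "servo_tool", "arguments": {
  "plan": [
    [0,0,-0.05,0,0,0,45],
    [0,0,-0.1,0,0,0,45],
    [0,0,-0.15,0,0,0,45],
    [0,0,-0.2,0,0,0,45],
    [0,0,-0.28,0,0,0,45],
    [0,0,-0.36,0,0,0,45],
    [0,0,-0.44,0,0,0,45],
    [0,0,-0.5,0,0,0,45],
    [0,0,-0.5,0,0,0,45],
    [0,0,-0.5,0,0,0,45]
  ]
}}

```text
time: 5.62
tool_pos: [0.4586, 0.1243, 0.276]
ee_rot: [3.141, 0.001, 2.847]
wrist_force: [-0.0, -0.6, -1.7]
width: 0.0601
finger_force: 31.1
```

Run:
```python
from h import *
o=robot.get_obs();print(o["time"],o["tool_pos"],o["ee_rot"],o["wrist_force"],o["wrist_torque"]);print(totool(np.array([.498,.2804,.28])-o["tool_pos"]))
a=robot.snapshot("side")
a=cv2.resize(a[90:260,160:290],None,fx=3.5,fy=3.5)
cv2.imwrite("pics/c.png",a[:,:,::-1])
```

```text
5.6167 [0.45858324 0.12433095 0.2760473 ] [3.14106317e+00 9.37577828e-04 2.84680039e+00] [-0.04812837 -0.55557622 -1.66707433] [0.01392371 0.00370111 0.00034524]
[ 0.076  1.608 -0.039]
```

View pics/c.png

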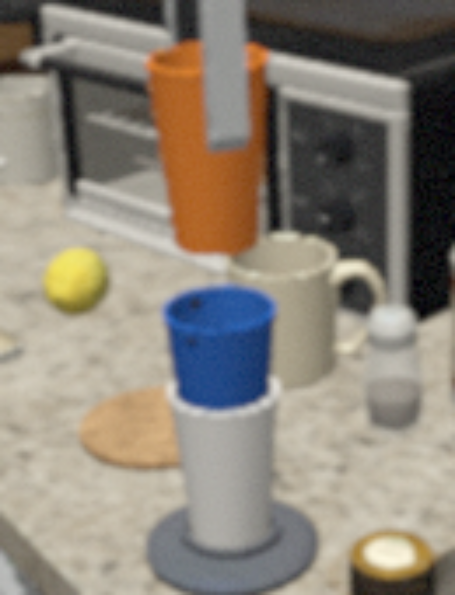

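The orange beaker is free and upright above the blue one, with its foot at crop (215,245), and the stack hasn't moved. I'll carry it over the coaster.

Emit:
{"name": "servo_tool", "arguments": {
  "plan": [
    [0,0.1,0,0,0,0,45],
    [0.01,0.25,0,0,0,0,45],
    [0.02,0.4,0,0,0,0,45],
    [0.03,0.55,0,0,0,0,45],
    [0.04,0.7,0,0,0,0,45],
    [0.04,0.8,0,0,0,0,45]
  ]
}}

```text
time: 6.17
tool_pos: [0.4777, 0.2038, 0.2746]
ee_rot: [-3.142, -0.002, 2.848]
wrist_force: [1.2, -0.4, -1.8]
width: 0.0597
finger_force: 31.1
```

Emit:
{"name": "servo_tool", "arguments": {
  "plan": [
    [0,0.1,0,0,0,0,45],
    [0.01,0.25,0,0,0,0,45],
    [0.02,0.4,0,0,0,0,45],
    [0.03,0.55,0,0,0,0,45],
    [0.04,0.7,0,0,0,0,45],
    [0.04,0.8,0,0,0,0,45],
    [0.04,0.81,0,0,0,0,45],
    [0.04,0.81,0,0,0,0,45],
    [0.04,0.81,0,0,0,0,45]
  ]
}}

```text
time: 6.92
tool_pos: [0.4975, 0.2804, 0.2754]
ee_rot: [-3.141, -0.0, 2.847]
wrist_force: [0.4, 0.5, -1.3]
width: 0.0597
finger_force: 31.1
```

Emit:
{"name": "servo_tool", "arguments": {
  "plan": [
    [0,0,0.1,0,0,0,45],
    [0,0,0.25,0,0,0,45],
    [0,0,0.4,0,0,0,45],
    [0,0,0.55,0,0,0,45],
    [0,0,0.7,0,0,0,45],
    [0,0,0.85,0,0,0,45],
    [0,0,0.95,0,0,0,45],
    [0,0,1,0,0,0,45],
    [0,0,1,0,0,0,45]
  ]
}}

```text
time: 7.67
tool_pos: [0.4967, 0.2799, 0.1738]
ee_rot: [-3.14, -0.002, 2.846]
wrist_force: [0.5, -0.3, -2.3]
width: 0.0601
finger_force: 31.1
```

Run:
```python
from h import *
o=robot.get_obs();p=o["tool_pos"];print(o["time"],p,o["ee_rot"],o["wrist_force"],o["width"]);print(totool(np.array([.498,.2804,.0859])-p))
a=robot.snapshot("side");f=4
a=cv2.resize(a[:,:,::-1],None,fx=f,fy=f)
fz=p[2]-.0779
for r,col in((ring(p[0],p[1],fz,.023),(0,255,0)),(ring(p[0],p[1],fz+.1,.031),(0,255,0)),(ring(.498,.2804,.008,.055),(255,0,255))):
    cv2.polylines(a,[((proj("side",r)+.5)*f).round().astype(np.int32)],True,col,1)
cv2.imwrite("pics/d.png",a[110*f:255*f,140*f:270*f])
```

```text
7.6667 [0.49671393 0.27991972 0.17380358] [-3.13971965e+00 -2.20093275e-03  2.84615734e+00] [ 0.4746025  -0.25155237 -2.25854827] 0.06007641128078109
[-0.013  0.01   0.879]
```

View pics/d.png

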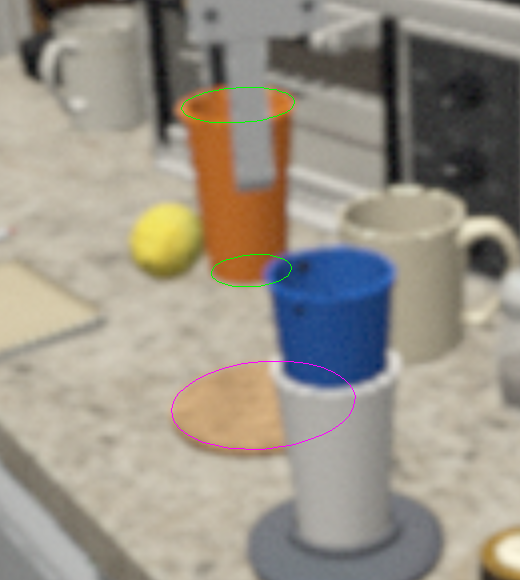

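The beaker hangs upright over the coaster and matches its predicted rings, apart from the known calibration bias of about 1 px. I'll lower it gently.

Emit:
{"name": "servo_tool", "arguments": {
  "plan": [
    [0,0,0.1,0,0,0,45],
    [0,0,0.25,0,0,0,45],
    [0,0,0.4,0,0,0,45],
    [0,0,0.55,0,0,0,45],
    [0,0,0.65,0,0,0,45],
    [0,0,0.72,0,0,0,45],
    [0,0,0.77,0,0,0,45],
    [0,0,0.8,0,0,0,45],
    [0,0,0.82,0,0,0,45],
    [0,0,0.83,0,0,0,45],
    [0,0,0.83,0,0,0,45]
  ]
}}

```text
time: 8.63
tool_pos: [0.4978, 0.2808, 0.0929]
ee_rot: [3.141, 0.001, 2.847]
wrist_force: [0.2, -0.2, -1.9]
width: 0.0602
finger_force: 31.1
```

Emit:
{"name": "servo_tool", "arguments": {
  "plan": [
    [0,0,0.01,0,0,0,45],
    [0,0,0.02,0,0,0,45],
    [0,0,0.03,0,0,0,45],
    [0,0,0.03,0,0,0,45]
  ]
}}

```text
time: 8.97
tool_pos: [0.4974, 0.2807, 0.0894]
ee_rot: [-3.142, -0.0, 2.847]
wrist_force: [0.0, -0.0, -2.3]
width: 0.0602
finger_force: 31.1
```

Emit:
{"name": "servo_tool", "arguments": {
  "plan": [
    [0,0,0.01,0,0,0,45],
    [0,0,0.02,0,0,0,45],
    [0,0,0.02,0,0,0,45]
  ]
}}

```text
time: 9.22
tool_pos: [0.4973, 0.2806, 0.0872]
ee_rot: [-3.141, -0.0, 2.847]
wrist_force: [-0.4, -0.5, -1.6]
width: 0.0599
finger_force: 31.1
```

Emit:
{"name": "servo_tool", "arguments": {
  "plan": [
    [0,0,0.01,0,0,0,45],
    [0,0,0.01,0,0,0,45]
  ]
}}

```text
time: 9.38
tool_pos: [0.4974, 0.2806, 0.0862]
ee_rot: [-3.141, -0.0, 2.847]
wrist_force: [0.7, -0.3, -2.5]
width: 0.0596
finger_force: 31.1
```

Emit:
{"name": "servo_tool", "arguments": {
  "plan": [
    [0,0,0.01,0,0,0,45],
    [0,0,0.01,0,0,0,45]
  ]
}}

```text
time: 9.55
tool_pos: [0.4976, 0.2807, 0.0857]
ee_rot: [3.141, 0.0, 2.847]
wrist_force: [-0.2, -0.6, -0.4]
width: 0.0601
finger_force: 31.1
```

Emit:
{"name": "servo_tool", "arguments": {
  "plan": [
    [0,0,0.01,0,0,0,45],
    [0,0,0.01,0,0,0,45]
  ]
}}

```text
time: 9.72
tool_pos: [0.4978, 0.2807, 0.0857]
ee_rot: [3.141, 0.001, 2.847]
wrist_force: [-2.6, -1.1, 3.2]
width: 0.0599
finger_force: 31.0
```

Contact came at the expected height, with about 5 N of change. I'll release slowly and back straight out.

Emit:
{"name": "servo_tool", "arguments": {
  "plan": [
    [0,0,-0.01,0,0,0,60],
    [0,0,-0.01,0,0,0,63],
    [0,0,-0.01,0,0,0,67],
    [0,0,-0.01,0,0,0,73],
    [0,0,-0.01,0,0,0,82],
    [0,0,-0.01,0,0,0,92],
    [0,0,-0.01,0,0,0,94],
    [0,0,-0.01,0,0,0,94],
    [0,0,-0.01,0,0,0,94],
    [0,0,-0.01,0,0,0,94]
  ]
}}

```text
time: 10.55
tool_pos: [0.4975, 0.2807, 0.0855]
ee_rot: [3.141, 0.0, 2.847]
wrist_force: [0.5, -0.8, 0.0]
width: 0.094
finger_force: 0.0
```

Emit:
{"name": "servo_tool", "arguments": {
  "plan": [
    [0,0,-0.05,0,0,0,94],
    [0,0,-0.15,0,0,0,94],
    [0,0,-0.3,0,0,0,94],
    [0,0,-0.45,0,0,0,94],
    [0,0,-0.6,0,0,0,94],
    [0,0,-0.8,0,0,0,94],
    [0,0,-1,0,0,0,94],
    [0,0,-1,0,0,0,94]
  ]
}}

```text
time: 11.22
tool_pos: [0.4998, 0.2818, 0.1918]
ee_rot: [3.135, 0.008, 2.847]
wrist_force: [0.4, 0.4, 0.3]
width: 0.0939
finger_force: 0.0
```

Emit:
{"name": "servo_tool", "arguments": {
  "plan": [
    [0.3,0.2,-0.3,0,0,0,94],
    [0.6,0.4,-0.6,0,0,0,94],
    [1,0.6,-0.7,0,0,0,94],
    [1,0.6,-0.7,0,0,0,94]
  ]
}}

```text
time: 11.55
tool_pos: [0.4171, 0.3705, 0.2589]
ee_rot: [3.136, 0.001, 2.85]
wrist_force: [0.8, -0.1, 0.1]
width: 0.0939
finger_force: 0.0
```

Emit:
{"name": "servo_tool", "arguments": {
  "plan": [
    [0.3,0.2,0,0,0,0,94],
    [0.6,0.4,0,0,0,0,94],
    [1,0.6,0,0,0,0,94],
    [1,0.6,0,0,0,0,94],
    [1,0.6,0,0,0,0,94]
  ]
}}

```text
time: 11.97
tool_pos: [0.3393, 0.4546, 0.2543]
ee_rot: [-3.14, -0.0, 2.851]
wrist_force: [-0.4, -0.0, 0.4]
width: 0.0942
finger_force: 0.0
```

Run:
```python
from h import *
print(robot.get_obs()["time"])
a,b=robot.snapshot("side"),robot.snapshot("top")
cv2.imwrite("pics/e.png",np.hstack([cv2.resize(a[100:280,120:320],(400,360)),cv2.resize(b[120:300,130:330],(400,360))])[:,:,::-1])
m=cv2.inRange(cv2.cvtColor(b,cv2.COLOR_RGB2HSV),(3,150,60),(28,255,255));m[:,:155]=0;m[:,212:]=0;m[:185]=0;m[245:]=0
e=cv2.minEnclosingCircle(cv2.findNonZero(m));print(e,onplane("top",e[0],.108))
```

```text
11.9667
((184.5, 214.5), 20.796733856201172) [0.4979 0.2651 0.108 ]
```

View pics/e.png

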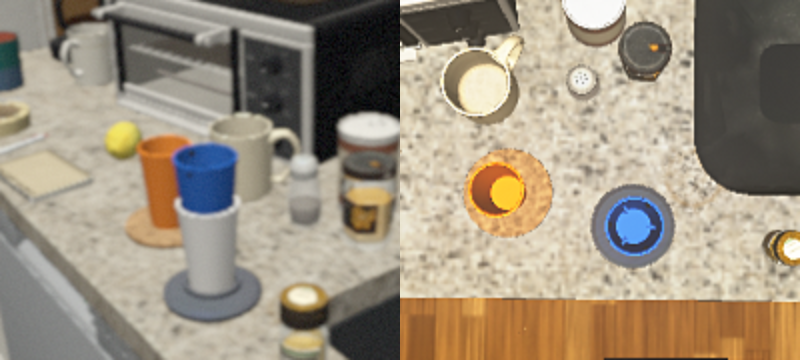

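The beaker stands upright on the coaster. Its foot is at crop (508,194), which is the coaster centre, and the rim offset is just perspective. The stack and the other objects haven't moved, and the gripper is clear.

```bash
python3 -c "
from bench import robot
print(robot.close_job())"
```

```text
the job is handed in; nothing more can be done
None
```

The orange beaker is off the stack and standing upright in the middle of the coaster, released. The stack and everything else look unmoved in the final pictures. I handed the job in at about 12 s; it printed no verdict.

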